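Pack the brass hinge set into its tub and snap the lid on

TASK

Pack the brass hinge set away in the empty white tub: lay the largest hinge flat on the bottom in the middle of the tub, the middle-sized one flat on top of it and the smallest on top of that, each squarely centred on the one below with the long edges parallel, laid down and not dropped. Then set the white lid on the tub and press it down until it snaps home all round. Leave the pliers, the funnel, the jar of screws and the tape measure where they are.

Things in the scene. Friction and masses are not known exactly. Their poses are not given: they have to be found in the camera images.
- hinge_large: Largest of three brass butt hinges, folded shut and lying flat: 105 mm long (its x axis), 40 mm wide (y, the knuckle barrel along the +y edge), 12 mm thick, four screw holes, about 0.24 kg. Origin at the centre of its underside, z up. Grip it from above across the 40 mm width, at the middle.
- hinge_medium: Middle-sized brass butt hinge, folded shut and lying flat: 82 mm long (x), 34 mm wide (y, knuckle along the +y edge), 11 mm thick, three screw holes, about 0.15 kg. Origin at the centre of its underside, z up.
- hinge_small: Smallest brass butt hinge, folded shut and lying flat: 60 mm long (x), 28 mm wide (y, knuckle along the +y edge), 10 mm thick, two screw holes, about 0.08 kg. Origin at the centre of its underside, z up.
- tub: Round open white plastic tub, loose on the worktop, about 0.16 kg: 62 mm high, 166 mm across its rolled rim, mouth 153 mm, inner floor 140 mm across and 3 mm above its origin. Origin at the centre of its underside, z up. With the lid home, the lid's origin is 42 mm, and the top of its grip bar 91 mm, above the tub's origin.
- lid: White snap lid of the tub, 175 mm over its four snap tabs, about 0.1 kg. Origin: centre of its underside, z up. A plug with tapered foot, 134 mm across, 150 mm from 8 mm up, fills the lowest 20 mm; the plate's top is at 23 mm. In its middle a grip bar 60 mm long (x), 14 mm wide (y), top at 49 mm. At any yaw, it stops 8 mm high on the tabs until about 8 N down on its middle snaps it home.
- pliers: Bystander: stainless steel pliers lying flat, 190 mm long (x, jaws to +x), 55 mm wide, 13 mm high. Leave alone.
- funnel: Bystander: yellow plastic funnel standing mouth down, 116 mm across, 130 mm high, origin at the centre of its mouth on the worktop. Leave alone.
- screw_jar: Bystander: small clear jar of screws with a dark metal cap, 60 mm across, 56 mm high, origin at the centre of its underside. Leave alone.
- tape_measure: Bystander: black and grey tape measure standing on its edge, 70 mm long (x), 40 mm wide, 64 mm high, origin at the centre of its underside. Leave alone.
There are look-alikes about, which are no part of the job. What is shaped like the hinge_small but turquoise is not meant. Leave any turquoise look-alike of the hinge_large alone.

How it is judged:
On the way, in this order (a step that is already met when the one before it is completed fails the run):
1. the largest hinge lies flat on the tub's floor (z of hinge_large in the frame of tub below 0.008 m and horizontal distance between hinge_large and tub below 0.018 m and angle between the z axis of hinge_large and the z axis of tub, either way round below 0.08 rad), for 0.2 s.
2. the middle-sized hinge lies squarely on the largest, in the tub (all of step 1 and z of hinge_medium in the frame of hinge_large between 0.009 and 0.015 m and horizontal distance between hinge_medium and hinge_large below 0.012 m and angle between the x axis of hinge_medium and the x axis of hinge_large, either way round below 0.26 rad and angle between the z axis of hinge_medium and the z axis of hinge_large, either way round below 0.1 rad), for 0.2 s.
3. the smallest hinge lies squarely on the middle-sized one (all of step 2 and z of hinge_small in the frame of hinge_medium between 0.008 and 0.014 m and horizontal distance between hinge_small and hinge_medium below 0.012 m and angle between the x axis of hinge_small and the x axis of hinge_medium, either way round below 0.26 rad and angle between the z axis of hinge_small and the z axis of hinge_medium, either way round below 0.1 rad), for 0.2 s.
4. the lid is snapped home all round (all of step 3 and z of lid in the frame of tub below 0.0445 m and horizontal distance between lid and tub below 0.006 m and angle between the z axis of lid and the z axis of tub, either way round below 0.04 rad), for 0.2 s.
At the end, for the whole second after the job is handed in: Tub upright; largest hinge flat on its floor within 18 mm of the middle; middle-sized on it, smallest on that, each flat, centred within 12 mm and parallel within 15 degrees; lid snapped home (within 2.5 mm of fully down, level within 2 degrees); all released and at rest (all of step 4 and angle between tub's own z axis and vertical below 0.05 rad and height (world z) of tub below 0.004 m and linear speed of each of hinge_large, hinge_medium, hinge_small, tub, lid below 0.02 m/s and angular speed of each of hinge_large, hinge_medium, hinge_small, tub, lid below 0.2 rad/s); the robot touches nothing.
It fails at once if the pliers is shifted by more than 25 mm (distance of pliers from where it was at the start of the episode above 0.025 m).
It fails at once if the funnel is shifted by more than 25 mm (distance of funnel from where it was at the start of the episode above 0.025 m).
It fails at once if the screw jar is shifted by more than 25 mm (distance of screw_jar from where it was at the start of the episode above 0.025 m).
It fails at once if the tape measure is shifted by more than 25 mm (distance of tape_measure from where it was at the start of the episode above 0.025 m).
It fails at once if a hinge is dropped into the tub (it moves faster than 0.7 m/s inside it) ((linear speed of hinge_large above 0.7 m/s and horizontal distance between hinge_large and tub below 0.06 m and z of hinge_large in the frame of tub below 0.062 m) or (linear speed of hinge_medium above 0.7 m/s and horizontal distance between hinge_medium and tub below 0.06 m and z of hinge_medium in the frame of tub below 0.062 m) or (linear speed of hinge_small above 0.7 m/s and horizontal distance between hinge_small and tub below 0.06 m and z of hinge_small in the frame of tub below 0.062 m)).
It also fails if it takes over 112 s, if anything falls off the work surface, if the arm or the gripper's body presses on something with over 40 N, if the wrist force passes 120 N, or if a joint passes its speed limit or range.

ROBOT

A 6-joint arm with a two-finger parallel gripper is mounted at the origin on the work surface. World frame = base frame: x ahead of the robot, y to its left, z up, the work surface at z = 0. Lengths are in m, angles in rad, forces in N, time in s.
With the tool pointing down it reaches from about 0.325 to 0.775 m from the base axis. Payload 5.5 kg.
Tool frame: the origin (TCP) lies at the very end of the fingers, on their centre line; the grasp point (between the pads) lies 19 mm behind it; y points along the fingers, x is the direction in which the jaws open and shut, and the axes are right-handed (so a half turn about y gives the same grasp; the last joint's range is limited). The gripper opens to 85 mm and grips with 20 to 120 N. Pads are 22 mm wide; open, the fingers measure 114 mm over their backs; the gripper's body (76 mm by 85 mm) begins 54 mm behind the grasp point. The pads swing forward as they close: fully open they stand 13 mm farther back than shut.
Start: joints at [1.292, 0.091, 1.231, -0, 1.82, -0.057], TCP at [0.132, 0.585, 0.231] pointing down, gripper open.
Joint ranges: [-2.87, 2.87], [-0.86, 2.18], [0.17, 2.46], [-1.51, 4.65], [0.06, 2.69], [-2.65, 2.65]. Speed limits (rad/s): [2.57, 2.57, 3.01, 3.14, 3.14, 3.14].

INTERFACE

Orientations are given as a unit quaternion [w, x, y, z].
In Python, from cell import manip gives the robot as it stands.
- The arm moves only by the tool send_rows, never from a script. Its arguments are lists of equal length, an entry for each row: "offset": the shift along the tool's x, y, z in cm, a list of three; "rotation": the turn, a rotation vector about the tool's x, y, z in degrees, a list of three; "hand": the opening, from 0 (shut) to 1 (fully open). A call has 1 to 20 rows; each row is the pose to reach, as a shift and turn from the pose commanded when the call began, along the tool's axes at that moment; what a row does not reach only later rows make up. A row lasts 1/8 s, in which the tool goes at most 62.5 mm and 10.7 degrees, less where a joint would pass 70% of its speed; a pose out of reach is approached as far as the arm can. A call with a gripper value outside its range is refused whole. The fingers move at their own pace and stop on an object; "squeeze" is the grip in N (left out, the last holds). Time passes only in rows, so rows that repeat a pose let the fingers close. It gives the time, the measured TCP pose, the force and the opening at its end, in the units of the state.
- manip.sense(): the state, without advancing time (a new reading comes with each control period).
- manip.grab_frame(name): name is "scene" or "side" or "wrist"; returns the picture (384x512x3 uint8, blue, green, red); there is no depth.
- manip.calibration(name): a dict with "fovy" (degrees; the focal length in pixels is half the picture's height over the tangent of half this angle, whatever the lens; pixels are square), "cx", "cy" (the principal point, pixels), "rvec" (rotation vector, rad) and "tvec" (3), from world to camera coordinates, as OpenCV has them. Camera axes: x right, y down, z forward; pixel columns grow to the right and rows downward; lengths in m; the calibration is good to about 2 mm. A picture is of the moment at which its call begins: read the wrist's pose just before it. calibration takes no time and is no camera call; for the wrist camera it gives the pose at the moment of the call.
- manip.close_job(): hands the job in, once; it reports no verdict.
Trained networks look in the newest picture that a camera, given by its name, has taken for a name from the list of things; names that differ only in an ending like _2 or _b are one class to them, and where a whole thing is asked for, a point or a joint stands for the part that bears it (a point fixed in the world has none). Each returns a list of dicts, best first, with "score" (0 to 1); they miss things now and then, are a little off and sometimes report something else, mostly with a low value. They report only what shows in the picture. A call takes as long as a camera call. They do not tell look-alikes from the thing itself.
- manip.regions_of(camera, thing): "region" (384x512 bool, what is visible of it) and "box" ([left, top, width, height] as shares, 0 to 1, of the picture: columns of its width, rows of its height, round what is visible of it).
- manip.spot_point(camera, thing): "point" ([column, row] as shares, 0 to 1, of the picture: columns of its width, rows of its height: a listed point, or the origin of a listed thing).
The state is a dict: "clock": time; "q": joint angles; "joint_vel": joint speeds; "joint_efforts": joint torques, N m; "tool_pos": TCP position; "tcp_rot": TCP orientation; "force": force on the tool from outside, world axes, zero at the start; "torque": the same for the moment, N m; "width": finger opening in m.
Only numpy, scipy, OpenCV 4.12 (cv2) and the standard library are available. Lean on these libraries where they do the work, as an engineer would, in place of code of your own. Each camera call takes 0.05 s, during which the arm holds its last target. There are 200 camera calls.

## Working session

There is one attempt and no reset: what is moved stays moved. The work goes in short steps, Python scripts to look and compute and a tool call to move; the robot and the scene stay as the last step left them, time stands still between calls to the robot, and variables do not carry over. Pictures are saved under pics/ and viewed, about 12 in all and at most 16, crops included, and the job is handed in when it is done.

Besides the shell and the picture viewer there is one more tool, called after ">>>" as a command line: name --argument value ..., lists and objects as JSON in quotes. send_rows: Moves the arm, as the interface text tells. Its arguments: {"type":"object","properties":{"offset":{"type":"array"},"rotation":{"type":"array"},"hand":{"type":"array"},"squeeze":{"type":"number"}},"required":["offset","rotation","hand"]}

```bash
mkdir -p pics; ls; cat > h.py <<'E'
import numpy as np, cv2
from cell import manip
from scipy.spatial.transform import Rotation as R
def K(name):
    c=manip.calibration(name); f=192/np.tan(np.radians(c["fovy"])/2)
    k=np.array([[f,0,c["cx"]],[0,f,c["cy"]],[0,0,1]]); Rm=cv2.Rodrigues(np.array(c["rvec"],float))[0]
    return k,Rm,np.array(c["tvec"],float).ravel(),c
def ray(cal,px,z):
    k,Rm,t,_=cal; d=Rm.T@np.linalg.solve(k,[px[0],px[1],1]); o=-Rm.T@t
    return o+d*(z-o[2])/d[2]
def rays(cal,P,z): return np.array([ray(cal,p,z) for p in P])
def proj(cal,X):
    k,Rm,t,_=cal; X=np.atleast_2d(X); c=(Rm@X.T).T+t; p=(k@c.T).T; return p[:,:2]/p[:,2:]
def tool():
    s=manip.sense(); q=s["tcp_rot"]; return np.array(s["tool_pos"]),R.from_quat([q[1],q[2],q[3],q[0]])
E
python3 - <<'E'
from h import *
for c in("scene","side"):
    im=manip.grab_frame(c); cv2.imwrite(f"pics/{c}0.png",cv2.resize(im,None,fx=1.5,fy=1.5,interpolation=cv2.INTER_CUBIC)); cal=K(c); print(c,cal[3])
    for n,z in dict(hinge_large=.006,hinge_medium=.005,hinge_small=.005,tub=0,lid=0,pliers=0,funnel=0,screw_jar=0,tape_measure=0).items():
        for r in manip.spot_point(c,n): 
            p=np.array(r["point"])*[512,384]; print(n,round(r["score"],2),p.round(1),ray(cal,p,0).round(3))
s=manip.sense();print(s); print(tool()[1].as_matrix().round(3)); print(K("wrist")[3])
E
```

```text
pics
scene {'fovy': 53.49356312799653, 'cx': 252.06314946693095, 'cy': 195.4454734132969, 'rvec': array([ 2.00518597,  0.82546886, -0.44837497]), 'tvec': array([-0.38932294, -0.16813283,  1.49721615])}
hinge_large 0.68 [298.8 207. ] [0.645 0.106 0.   ]
hinge_large 0.65 [343.9 226.6] [0.8   0.119 0.   ]
hinge_large 0.43 [256.  241.4] [ 0.668 -0.108  0.   ]
hinge_small 0.6 [221.6 177.3] [0.337 0.061 0.   ]
hinge_small 0.58 [231.8 196.4] [0.454 0.001 0.   ]
tub 0.97 [284.2 164.9] [0.431 0.287 0.   ]
lid 0.55 [166.6 221.3] [ 0.419 -0.226  0.   ]
pliers 0.73 [312.  242.1] [ 0.778 -0.002  0.   ]
funnel 0.55 [349.3 169.1] [0.62 0.43 0.  ]
screw_jar 0.61 [267.4 216. ] [0.609 0.002 0.   ]
tape_measure 0.59 [147.3 287.7] [ 0.606 -0.41   0.   ]
tape_measure 0.22 [167.4 223.9] [ 0.431 -0.232  0.   ]
side {'fovy': 53.950923884242584, 'cx': 250.44783286307668, 'cy': 196.21498209184904, 'rvec': array([ 0.24468211, -2.72125672,  1.34547415]), 'tvec': array([0.55021888, 0.07119762, 0.87320545])}
hinge_large 0.76 [147.4 217.4] [0.796 0.102 0.   ]
hinge_large 0.63 [204.5 220.6] [0.655 0.09  0.   ]
hing
[... 763 characters left out ...]
57517,
       -0.00146349]), 'joint_efforts': array([ 1.03476057e-03, -4.58480966e+01, -4.18106711e+01, -5.88210696e-05,
        7.83128144e-04,  3.59322939e-05]), 'tool_pos': array([0.13200055, 0.58530483, 0.23127536]), 'tcp_rot': array([ 0.55227275, -0.55226864, -0.44157738,  0.44159209]), 'force': array([-0.19905307, -0.08841398,  0.33557224]), 'torque': array([ 0.00473872, -0.00689529, -0.01028727]), 'width': 0.0852743334278326}
[[ 0.22  -0.    -0.975]
 [ 0.975 -0.     0.22 ]
 [-0.    -1.     0.   ]]
{'fovy': 70.7211549035201, 'cx': 253.35111674905872, 'cy': 193.56546523256324, 'rvec': array([-2.24915003, -1.79549322, -0.28772864]), 'tvec': array([-0.59855758, -0.04166728,  0.38065638])}
```

View pics/scene0.png

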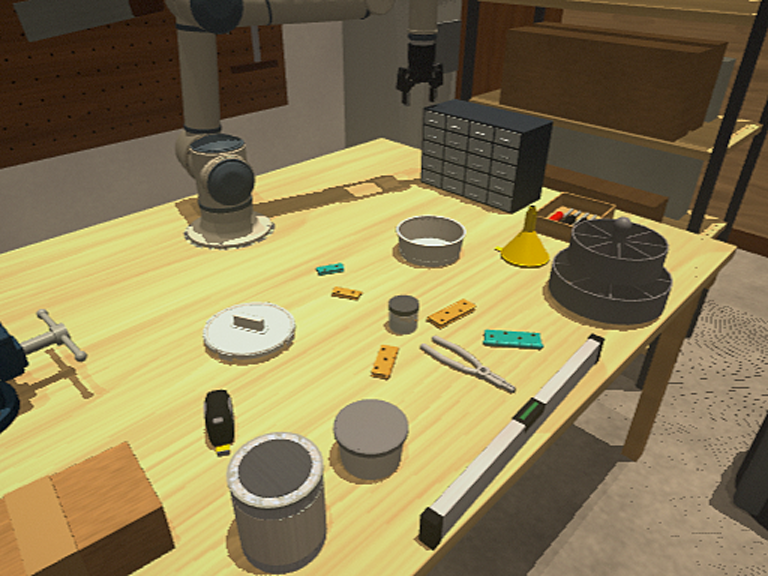

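View pics/side0.png

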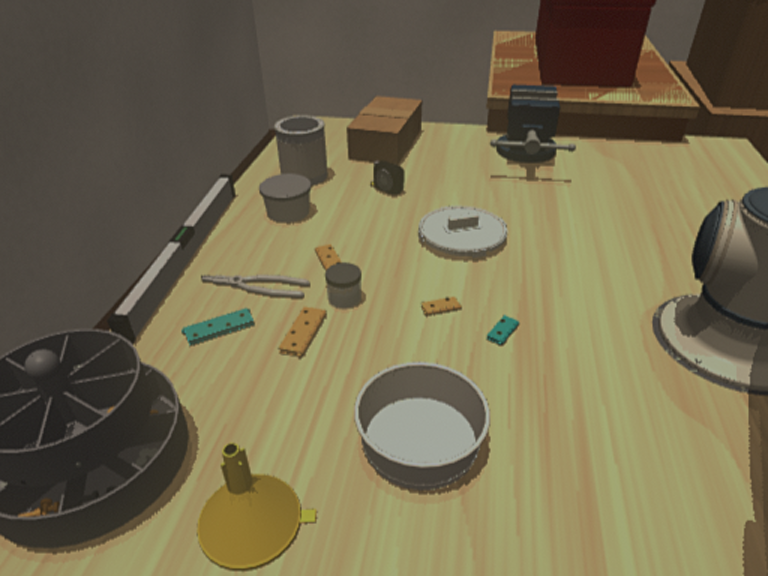

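The pictures show the brass hinges: large at about (301,208), medium at (256,241) and small at (231,196) in scene pixels. The turquoise look-alikes are at (220,179) and (342,226). The tub is at (287,160) and the lid at (166,221). Next I'll get the hinge poses from colour.

```bash
cat >> h.py <<'E'
def brass(im,zone=None):
    h=cv2.cvtColor(im,cv2.COLOR_BGR2HSV); m=cv2.inRange(h,(8,120,90),(22,255,255))
    m=cv2.morphologyEx(m,cv2.MORPH_CLOSE,np.ones((5,5),np.uint8)); return m
def rects(cal,m,z,amin=60):
    out=[]
    for c in cv2.findContours(m,cv2.RETR_EXTERNAL,cv2.CHAIN_APPROX_NONE)[0]:
        if cv2.contourArea(c)<amin: continue
        P=rays(cal,c[:,0].astype(float),z)[:,:2]; (x,y),(w,h),a=cv2.minAreaRect((P*1000).astype(np.float32))
        if w<h: w,h,a=h,w,a+90
        if w<200: out.append((c[:,0].mean(0).round(),np.array([x,y]).round(1),round(w,1),round(h,1),round((a+90)%180-90,1)))
    return out
def plan(xyz,ang):
    "offset cm, rotation deg for TCP target and world angle (deg) of tool x"
    p,r=tool(); o=r.inv().apply(np.array(xyz)-p)*100; x=r.as_matrix()[:,0]; cur=np.degrees(np.arctan2(x[1],x[0]))
    d=(ang-cur+90)%180-90
    G=R.from_euler('z',d,degrees=True)*r
    M=G.as_matrix(); 
    # keep tool y straight down
    xa=np.radians(cur+d); M=np.array([[np.cos(xa),0,-np.sin(xa)],[np.sin(xa),0,np.cos(xa)],[0,-1,0]])
    rv=np.degrees((r.inv()*R.from_matrix(M)).as_rotvec())
    print("offset",o.round(2),"rot",rv.round(1),"q1-6",np.degrees(manip.sense()["q"][[0,5]]).round(0))
E
python3 - <<'E'
from h import *
for c in("scene","side"):
    im=manip.grab_frame(c); cal=K(c); print(c, "cam",(-cal[1].T@cal[2]).round(2))
    for r in rects(cal,brass(im),.008): print(*r)
    for n,z in(("tub",.062),("lid",.02)):
        for r in manip.regions_of(c,n)[:1]:
            m=r["region"].astype(np.uint8); k=max(cv2.findContours(m,cv2.RETR_EXTERNAL,cv2.CHAIN_APPROX_NONE)[0],key=cv2.contourArea)[:,0]
            P=rays(cal,k.astype(float),z)[:,:2]; 
            # far half of outline from the camera = top rim
            o=(-cal[1].T@cal[2])[:2]; d=P.mean(0)-o; d/=np.linalg.norm(d); s=P@d; q=P[s>np.median(s)]
            A=np.c_[2*q,np.ones(len(q))]; sol=np.linalg.lstsq(A,(q**2).sum(1),rcond=None)[0]
            print(n,r["score"],sol[:2].round(4),"R",np.sqrt(sol[2]+sol[:2]@sol[:2]).round(4))
p,r=tool(); cal=K("wrist"); print("wristcam in tool",r.inv().apply(-cal[1].T@cal[2]-p).round(3), "axes (cam in tool)\n",(r.inv().as_matrix()@cal[1].T).round(2))
E
```

```text
scene cam [ 1.23 -0.69  0.66]
[150. 370.] [ 803.2 -535.4] 96.8 87.6 -7.0
[127. 343.] [ 722.4 -513.5] 95.4 63.2 79.6
[256. 241.] [ 672.7 -112.9] 96.7 36.1 -57.0
[ 79. 224.] [ 260.9 -414. ] 136.5 21.0 89.8
[231. 195.] [454.8  -6.1] 64.6 38.7 27.7
[285. 174.] [472.  241.8] 171.2 115.4 36.5
[126. 139.] [-167.6  -27. ] 176.3 63.6 -26.2
tub 0.62 [0.4544 0.2733] R 0.0809
lid 0.85 [ 0.4271 -0.2285] R 0.0836
side cam [0.41 0.74 0.59]
[165. 342.] [637.2 416.9] 143.7 113.7 -16.1
[201. 221.] [660.2  97. ] 114.6 41.7 84.5
[293. 204.] [452.2  -2.9] 63.7 32.3 26.9
[218. 170.] [ 674.2 -116.4] 78.7 35.3 -58.4
tub 0.58 [0.4507 0.2751] R 0.0818
lid 0.78 [ 0.4316 -0.2403] R 0.0851
wristcam in tool [-0.001 -0.143  0.079] axes (cam in tool)
 [[ 1.   -0.   -0.  ]
 [ 0.   -0.31  0.95]
 [-0.   -0.95 -0.31]]
```

```bash
python3 -c "
from h import *
plan([.45,.275,.23],-5)"
```

```text
offset [-23.28   0.13 -37.85] rot [-0.  82.3 -0. ] q1-6 [74. -3.]
```

>>> send_rows --offset '[[-23.3, 0.1, -37.9], [-23.3, 0.1, -37.9], [-23.3, 0.1, -37.9], [-23.3, 0.1, -37.9], [-23.3, 0.1, -37.9], [-23.3, 0.1, -37.9], [-23.3, 0.1, -37.9], [-23.3, 0.1, -37.9], [-23.3, 0.1, -37.9], [-23.3, 0.1, -37.9], [-23.3, 0.1, -37.9], [-23.3, 0.1, -37.9]]' --rotation '[[0, 82.3, 0], [0, 82.3, 0], [0, 82.3, 0], [0, 82.3, 0], [0, 82.3, 0], [0, 82.3, 0], [0, 82.3, 0], [0, 82.3, 0], [0, 82.3, 0], [0, 82.3, 0], [0, 82.3, 0], [0, 82.3, 0]]' --hand '[1, 1, 1, 1, 1, 1, 1, 1, 1, 1, 1, 1]'

```text
clock: 2.8
tool_pos: [0.45, 0.2753, 0.2304]
tcp_rot: [0.707, -0.706, 0.03, -0.03]
force: [-0.3, 0.4, -0.4]
width: 0.085
```

```bash
python3 - <<'E'
from h import *
print(tool()[0],manip.sense()["clock"]); cal=K("wrist"); im=manip.grab_frame("wrist"); cv2.imwrite("pics/w1.png",im)
for r in manip.regions_of("wrist","tub")[:1]:
    m=r["region"].astype(np.uint8); k=max(cv2.findContours(m,cv2.RETR_EXTERNAL,cv2.CHAIN_APPROX_NONE)[0],key=cv2.contourArea)[:,0]
    P=rays(cal,k.astype(float),.058)[:,:2]; print(r["score"],r["box"],cv2.minEnclosingCircle((P*1000).astype(np.float32)))
    A=np.c_[2*P,np.ones(len(P))]; sol=np.linalg.lstsq(A,(P**2).sum(1),rcond=None)[0]; print(sol[:2],np.sqrt(sol[2]+sol[:2]@sol[:2]))
for n,z in(("tub",0),): 
    for r in manip.spot_point("wrist",n): print(r["score"],ray(cal,np.array(r["point"])*[512,384],z))
plan([.66,.097,.16],-5.5)
E
```

```text
[0.44996678 0.27531134 0.23039194] 2.8
0.63 [0.3672, 0.2687, 0.2674, 0.3635] ((452.91845703125, 272.13446044921875), 84.39531707763672)
[0.45286051 0.27231006] 0.08308844941586103
0.91 [0.45732516 0.27253391 0.        ]
offset [ 22.43   7.04 -15.92] rot [-0.   0.6  0. ] q1-6 [28. 33.]
```

View pics/w1.png

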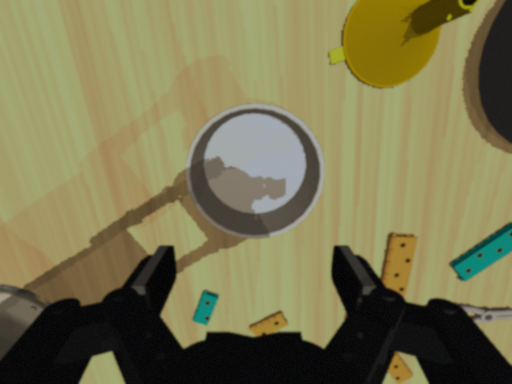

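The wrist view shows the tub rim centred at about (256,170), with the large brass hinge at (398,262). The fit gives the tub centre as (0.453,0.272).

>>> send_rows --offset '[[22.4, 7.0, -15.9], [22.4, 7.0, -15.9], [22.4, 7.0, -15.9], [22.4, 7.0, -15.9], [22.4, 7.0, -15.9], [22.4, 7.0, -15.9], [22.4, 7.0, -15.9]]' --rotation '[[0, 0.6, 0], [0, 0.6, 0], [0, 0.6, 0], [0, 0.6, 0], [0, 0.6, 0], [0, 0.6, 0], [0, 0.6, 0]]' --hand '[1, 1, 1, 1, 1, 1, 1]'

```text
clock: 3.82
tool_pos: [0.6594, 0.0973, 0.1605]
tcp_rot: [0.706, -0.706, 0.035, -0.034]
force: [0.1, 0.6, 0.2]
width: 0.0856
```

```bash
cat >> h.py <<'E'
def look(name,z):
    print(tool()[0].round(4)); cal=K("wrist"); im=manip.grab_frame("wrist"); cv2.imwrite(f"pics/{name}.png",im)
    for r in rects(cal,brass(im),z,100): print(*r)
E
python3 - <<'E'
from h import *
look("w2",.010)
E
```

```text
[0.6594 0.0973 0.1605]
[273. 317.] [667.2 -99.7] 74.5 36.5 -59.5
[78. 77.] [490.7 217.5] 134.5 38.6 37.1
```

View pics/w2.png

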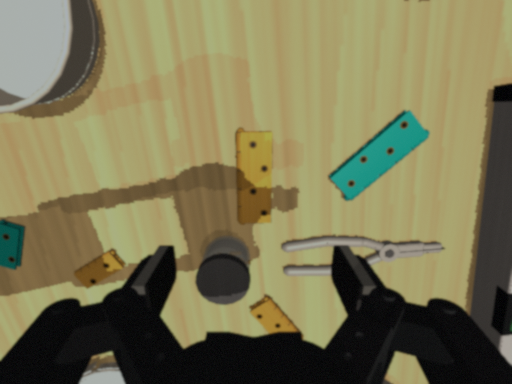

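Large hinge corners are at about (238,130), (272,131), (271,222) and (238,221) px; the jar and pliers are well clear.

```bash
cat >> h.py <<'E'
def netrect(thing,z,cam="wrist"):
    cal=K(cam)
    for r in manip.regions_of(cam,thing):
        m=r["region"].astype(np.uint8)*255
        for q in rects(cal,m,z): print(thing,round(r["score"],2),*q)
E
python3 - <<'E'
from h import *
netrect("hinge_large",.010); cal=K("wrist")
P=rays(cal,[(238,130),(272,131),(271,222),(238,221)],.012);print(P.round(4),P.mean(0))
E
```

```text
hinge_large 0.88 [379. 155.] [797.8 108.9] 110.8 42.1 38.3
hinge_large 0.7 [254. 175.] [661.3  97.8] 112.2 41.9 84.6
hinge_large 0.35 [225. 271.] [614.8 -21.2] 99.9 68.6 65.0
[[0.6501 0.1524 0.012 ]
 [0.6857 0.1479 0.012 ]
 [0.6765 0.0433 0.012 ]
 [0.6379 0.0484 0.012 ]] [0.66254204 0.09801231 0.012     ]
```

```bash
python3 -c "
from h import *
plan([.6615,.098,.001],-5.2)"
```

```text
offset [ 0.2  16.04  0.02] rot [-0.  -0.3  0.1] q1-6 [ 6. 11.]
```

>>> send_rows --offset '[[0.2, 5, 0], [0.2, 10, 0], [0.2, 13.5, 0], [0.2, 15, 0], [0.2, 15.9, 0], [0.2, 15.9, 0], [0.2, 15.9, 0], [0.2, 15.9, 0], [0.2, 15.9, 0], [0.2, 15.9, 0]]' --rotation '[[0, -0.3, 0], [0, -0.3, 0], [0, -0.3, 0], [0, -0.3, 0], [0, -0.3, 0], [0, -0.3, 0], [0, -0.3, 0], [0, -0.3, 0], [0, -0.3, 0], [0, -0.3, 0]]' --hand '[0.7, 0.7, 0.7, 0.7, 0.7, 0.7, 0.3, 0.3, 0.3, 0.3]' --squeeze 60

```text
clock: 5.18
tool_pos: [0.6631, 0.0966, 0.0039]
tcp_rot: [0.707, -0.706, 0.031, -0.034]
force: [0.4, 0.2, 6.4]
width: 0.0374
```

>>> send_rows --offset '[[0, -0.2, 0], [0, -0.2, 0], [0, -0.2, 0]]' --rotation '[[0, 0, 0], [0, 0, 0], [0, 0, 0]]' --hand '[0.3, 0.3, 0.3]'

```text
clock: 5.55
tool_pos: [0.662, 0.0965, 0.0039]
tcp_rot: [0.706, -0.706, 0.032, -0.033]
force: [-0.4, -0.9, 3.3]
width: 0.0374
```

>>> send_rows --offset '[[0, -1, 0], [0, -4, 0], [0, -9, 0], [0, -14, 0], [0, -17, 0], [0, -17, 0], [0, -17, 0]]' --rotation '[[0, 0, 0], [0, 0, 0], [0, 0, 0], [0, 0, 0], [0, 0, 0], [0, 0, 0], [0, 0, 0]]' --hand '[0.3, 0.3, 0.3, 0.3, 0.3, 0.3, 0.3]'

```text
clock: 6.42
tool_pos: [0.661, 0.0964, 0.1707]
tcp_rot: [-0.706, 0.707, -0.034, 0.031]
force: [-0.5, -1.3, -3.2]
width: 0.0372
```

```bash
python3 - <<'E'
from h import *
print(manip.sense()["force"],manip.sense()["width"])
cv2.imwrite("pics/w3.png",manip.grab_frame("wrist")[:, :]); netrect("hinge_large",tool()[0][2]+.008)
plan([.453,.2723,.20],-5.2)
E
```

```text
[-0.51382983 -1.31310734 -3.22350291] 0.037158660993344104
hinge_large 0.81 [254. 239.] [662.6  98. ] 110.6 39.0 84.7
hinge_large 0.81 [374. 154.] [726.4 145.4] 49.0 19.2 38.8
offset [-22.32  -2.92  15.59] rot [ 0.1 -0.1 -0.3] q1-6 [ 5. 11.]
```

View pics/w3.png

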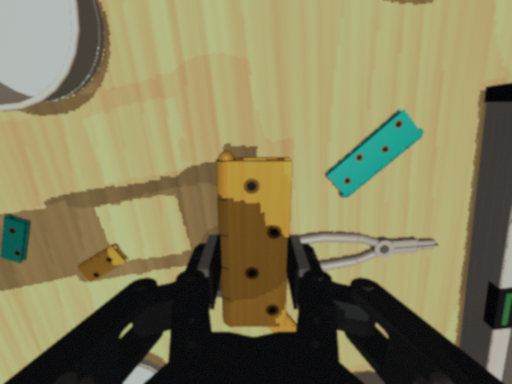

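>>> send_rows --offset '[[-22.3, 0, 15.6], [-22.3, 0, 15.6], [-22.3, 0, 15.6], [-22.3, 0, 15.6], [-22.3, 0, 15.6], [-22.3, 0, 15.6], [-22.3, 0, 15.6], [-22.3, 0, 15.6], [-22.3, 4, 15.6], [-22.3, 8, 15.6], [-22.3, 11, 15.6], [-22.3, 13, 15.6], [-22.3, 14.5, 15.6], [-22.3, 15.2, 15.6], [-22.3, 15.8, 15.6], [-22.3, 16.2, 15.6], [-22.3, 16.2, 15.6], [-22.3, 16.2, 15.6]]' --rotation '[[0, 0, 0], [0, 0, 0], [0, 0, 0], [0, 0, 0], [0, 0, 0], [0, 0, 0], [0, 0, 0], [0, 0, 0], [0, 0, 0], [0, 0, 0], [0, 0, 0], [0, 0, 0], [0, 0, 0], [0, 0, 0], [0, 0, 0], [0, 0, 0], [0, 0, 0], [0, 0, 0]]' --hand '[0.3, 0.3, 0.3, 0.3, 0.3, 0.3, 0.3, 0.3, 0.3, 0.3, 0.3, 0.3, 0.3, 0.3, 0.3, 0.3, 0.3, 0.3]'

```text
clock: 8.78
tool_pos: [0.4544, 0.2726, 0.0118]
tcp_rot: [0.706, -0.706, 0.032, -0.033]
force: [-0.0, 0.3, -1.6]
width: 0.0373
```

>>> send_rows --offset '[[-0.1, 0.3, 0], [-0.1, 0.5, 0], [-0.1, 0.6, 0], [-0.1, 0.6, 0]]' --rotation '[[0, 0, 0], [0, 0, 0], [0, 0, 0], [0, 0, 0]]' --hand '[0.3, 0.3, 0.3, 0.3]'

```text
clock: 9.28
tool_pos: [0.4531, 0.2726, 0.0068]
tcp_rot: [0.706, -0.706, 0.033, -0.033]
force: [-4.1, -2.9, 7.4]
width: 0.0373
```

>>> send_rows --offset '[[0, 0, 0], [0, 0, 0], [0, 0, 0], [0, -0.5, 0], [0, -3, 0], [0, -8, 0], [0, -14, 0], [0, -17, 0], [0, -17, 0]]' --rotation '[[0, 0, 0], [0, 0, 0], [0, 0, 0], [0, 0, 0], [0, 0, 0], [0, 0, 0], [0, 0, 0], [0, 0, 0], [0, 0, 0]]' --hand '[0.62, 0.62, 0.62, 0.62, 0.62, 0.7, 0.8, 0.8, 0.8]'

```text
clock: 10.4
tool_pos: [0.4544, 0.2733, 0.1792]
tcp_rot: [0.708, -0.705, 0.031, -0.035]
force: [0.2, -0.7, -0.0]
width: 0.0682
```

```bash
cat >> h.py <<'E'
def tubfit(cam="wrist"):
    cal=K(cam)
    for r in manip.regions_of(cam,"tub")[:1]:
        m=r["region"].astype(np.uint8); k=max(cv2.findContours(m,cv2.RETR_EXTERNAL,cv2.CHAIN_APPROX_NONE)[0],key=cv2.contourArea)[:,0]
        P=rays(cal,k.astype(float),.058)[:,:2]; c,rad=cv2.minEnclosingCircle((P*1000).astype(np.float32)); print("tub",round(r["score"],2),np.round(c,1),round(rad,1))
E
python3 - <<'E'
from h import *
cv2.imwrite("pics/w4.png",manip.grab_frame("wrist")); print(tool()[0]); tubfit(); netrect("hinge_large",.014)
plan([.66,-.11,.16],32)
E
```

```text
[0.45358624 0.27281076 0.17643904]
tub 0.71 [451.6 272.3] 83.4
hinge_large 0.94 [496. 278.] [762.3 102.1] 59.8 49.9 38.2
hinge_large 0.65 [252. 173.] [452.6 273.8] 110.4 40.8 84.7
offset [ 24.19   1.35 -36.14] rot [  0.  -37.3  -0.1] q1-6 [27. 33.]
```

View pics/w4.png

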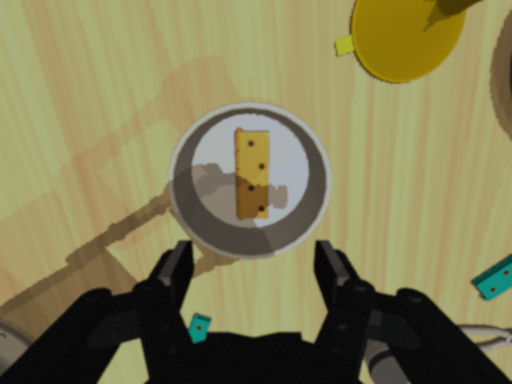

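The largest hinge lies in the tub at (0.4526,0.2738), within 2 mm of the tub's centre. I'll go for the medium one.

>>> send_rows --offset '[[24.2, 1.3, -36.1], [24.2, 1.3, -36.1], [24.2, 1.3, -36.1], [24.2, 1.3, -36.1], [24.2, 1.3, -36.1], [24.2, 1.3, -36.1], [24.2, 1.3, -36.1], [24.2, 1.3, -36.1], [24.2, 1.3, -36.1], [24.2, 1.3, -36.1]]' --rotation '[[0, -37, 0], [0, -37, 0], [0, -37, 0], [0, -37, 0], [0, -37, 0], [0, -37, 0], [0, -37, 0], [0, -37, 0], [0, -37, 0], [0, -37, 0]]' --hand '[0.65, 0.65, 0.65, 0.65, 0.65, 0.65, 0.65, 0.65, 0.65, 0.65]'

```text
clock: 11.8
tool_pos: [0.6602, -0.1077, 0.1618]
tcp_rot: [0.68, -0.68, -0.193, 0.194]
force: [0.1, 0.8, 0.3]
width: 0.0556
```

```bash
python3 - <<'E'
from h import *
look("w5",.009); netrect("hinge_medium",.009); print(manip.sense()["force"]); plan([.673,-.113,.001],31.5)
E
```

```text
[ 0.6602 -0.1077  0.1618]
[254. 312.] [ 759.2 -268. ] 76.9 25.2 79.0
[246.  86.] [604.4 -29.4] 38.2 8.8 -21.9
[30. 40.] [ 404.6 -107.1] 90.1 62.1 -80.5
hinge_medium 0.76 [261. 183.] [ 673.2 -110.1] 86.7 33.2 -58.7
[-0.31921515  0.63278507 -0.2924623 ]
offset [ 0.78 16.17 -1.13] rot [-0.   0.3  0. ] q1-6 [-12. -44.]
```

View pics/w5.png

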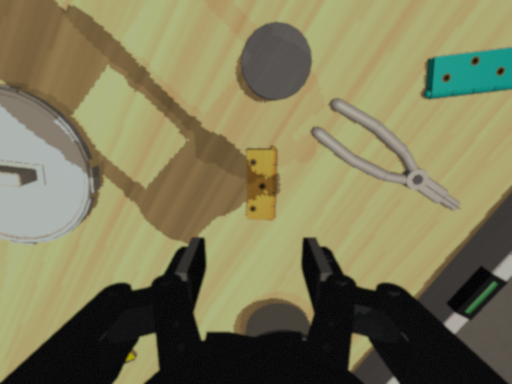

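Medium hinge at (261,183) px, clear of the jar and pliers.

>>> send_rows --offset '[[0.9, 5, -0.9], [0.9, 10, -0.9], [0.9, 13.5, -0.9], [0.9, 15, -0.9], [0.9, 15.9, -0.9], [0.9, 15.9, -0.9], [0.9, 15.9, -0.9], [0.9, 15.9, -0.9], [0.9, 15.9, -0.9], [0.9, 15.9, -0.9]]' --rotation '[[0, 0.3, 0], [0, 0.3, 0], [0, 0.3, 0], [0, 0.3, 0], [0, 0.3, 0], [0, 0.3, 0], [0, 0.3, 0], [0, 0.3, 0], [0, 0.3, 0], [0, 0.3, 0]]' --hand '[0.65, 0.65, 0.65, 0.65, 0.65, 0.65, 0.2, 0.2, 0.2, 0.2]' --squeeze 50

```text
clock: 13.15
tool_pos: [0.6741, -0.1126, 0.0059]
tcp_rot: [-0.68, 0.681, 0.192, -0.19]
force: [-1.9, 0.8, 6.3]
width: 0.0312
```

>>> send_rows --offset '[[0, -0.1, 0], [0, -1, 0], [0, -4, 0], [0, -9, 0], [0, -14, 0], [0, -17, 0], [0, -17, 0], [0, -17, 0]]' --rotation '[[0, 0, 0], [0, 0, 0], [0, 0, 0], [0, 0, 0], [0, 0, 0], [0, 0, 0], [0, 0, 0], [0, 0, 0]]' --hand '[0.2, 0.2, 0.2, 0.2, 0.2, 0.2, 0.2, 0.2]'

```text
clock: 14.15
tool_pos: [0.6724, -0.112, 0.1708]
tcp_rot: [0.681, -0.68, -0.19, 0.192]
force: [-0.9, 1.0, -2.1]
width: 0.0313
```

```bash
python3 - <<'E'
from h import *
im=manip.grab_frame("wrist"); cv2.imwrite("pics/w6.png",im); p,r=tool(); print(p); netrect("hinge_medium",p[2]+.008)
plan([.4526,.2738,.17],-5.2)
E
```

```text
[ 0.6721176  -0.11198819  0.17000423]
hinge_medium 0.81 [254. 235.] [ 669.5 -106.1] 84.4 32.9 -58.6
offset [ 1.36  0.14 44.36] rot [-0.1 36.6 -0.3] q1-6 [-12. -44.]
```

View pics/w6.png

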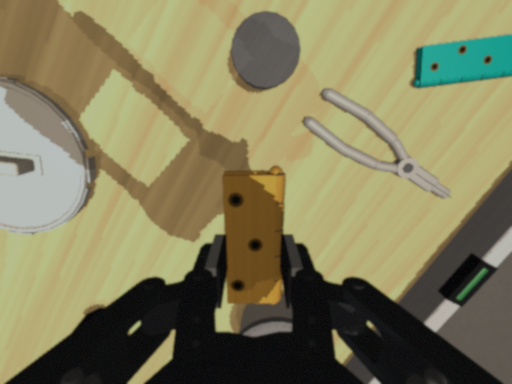

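```bash
python3 - <<'E'
from h import *
p,r=tool(); cal=K("wrist")
for px in [(256,244),(236,200),(237.5,285),(255,171),(254,303),(223,237),(284,237)]:
    print(px,[(r.inv().apply(ray(cal,px,p[2]+h)-p)*1000).round(1)[[0,2]] for h in(.005,.0065,.008)])
E
```

```text
(256, 244) [array([1.9, 2.6]), array([1.9, 3.4]), array([1.9, 4.3])]
(236, 200) [array([-8.9, 29.3]), array([-8.8, 29.8]), array([-8.7, 30.3])]
(237.5, 285) [array([ -9.2, -25.1]), array([ -9.1, -24. ]), array([ -9. , -22.9])]
(255, 171) [array([ 1.3, 45.3]), array([ 1.3, 45.7]), array([ 1.3, 46.1])]
(254, 303) [array([  0.7, -38.3]), array([  0.7, -37. ]), array([  0.7, -35.7])]
(223, 237) [array([-16.8,   7. ]), array([-16.6,   7.8]), array([-16.4,   8.6])]
(284, 237) [array([17.8,  7.1]), array([17.6,  7.8]), array([17.4,  8.6])]
```

>>> send_rows --offset '[[1.2, 0, 44.1], [1.2, 0, 44.1], [1.2, 0, 44.1], [1.2, 0, 44.1], [1.2, 0, 44.1], [1.2, 0, 44.1], [1.2, 0, 44.1], [1.2, 0, 44.1], [1.2, 0, 44.1], [1.2, 0, 44.1], [1.2, 4, 44.1], [1.2, 8, 44.1], [1.2, 11, 44.1], [1.2, 13, 44.1], [1.2, 14, 44.1], [1.2, 14.6, 44.1], [1.2, 14.8, 44.1], [1.2, 14.8, 44.1], [1.2, 14.8, 44.1]]' --rotation '[[0, 36.6, 0], [0, 36.6, 0], [0, 36.6, 0], [0, 36.6, 0], [0, 36.6, 0], [0, 36.6, 0], [0, 36.6, 0], [0, 36.6, 0], [0, 36.6, 0], [0, 36.6, 0], [0, 36.6, 0], [0, 36.6, 0], [0, 36.6, 0], [0, 36.6, 0], [0, 36.6, 0], [0, 36.6, 0], [0, 36.6, 0], [0, 36.6, 0], [0, 36.6, 0]]' --hand '[0.2, 0.2, 0.2, 0.2, 0.2, 0.2, 0.2, 0.2, 0.2, 0.2, 0.2, 0.2, 0.2, 0.2, 0.2, 0.2, 0.2, 0.2, 0.2]'

```text
clock: 16.62
tool_pos: [0.454, 0.2708, 0.0261]
tcp_rot: [0.707, -0.706, 0.032, -0.032]
force: [-0.3, 1.1, -2.1]
width: 0.0306
```

>>> send_rows --offset '[[0, 0.2, 0], [0, 0.4, 0], [0, 0.5, 0], [0, 0.5, 0]]' --rotation '[[0, 0, 0], [0, 0, 0], [0, 0, 0], [0, 0, 0]]' --hand '[0.2, 0.2, 0.2, 0.2]'

```text
clock: 17.12
tool_pos: [0.4536, 0.2705, 0.0209]
tcp_rot: [0.706, -0.706, 0.032, -0.032]
force: [-2.7, -1.0, 3.7]
width: 0.0308
```

>>> send_rows --offset '[[0, 0.1, 0], [0, 0.1, 0], [0, 0.1, 0], [0, 0.1, 0], [0, -0.5, 0], [0, -3, 0], [0, -8, 0], [0, -14, 0], [0, -16, 0], [0, -16, 0]]' --rotation '[[0, 0, 0], [0, 0, 0], [0, 0, 0], [0, 0, 0], [0, 0, 0], [0, 0, 0], [0, 0, 0], [0, 0, 0], [0, 0, 0], [0, 0, 0]]' --hand '[0.2, 0.55, 0.55, 0.55, 0.55, 0.55, 0.55, 0.55, 0.55, 0.55]'

```text
clock: 18.38
tool_pos: [0.4543, 0.2709, 0.1821]
tcp_rot: [0.707, -0.706, 0.031, -0.033]
force: [0.7, 0.4, -1.3]
width: 0.047
```

```bash
python3 - <<'E'
from h import *
im=manip.grab_frame("wrist"); cv2.imwrite("pics/w7.png",cv2.resize(im[80:280,130:380],None,fx=2.4,fy=2.4)); print(tool()[0],manip.sense()["width"]); tubfit(); netrect("hinge_large",.014); netrect("hinge_medium",.025)
plan([.453,-.005,.16],-63)
E
```

```text
[0.45357544 0.27048251 0.17976115] 0.04719011860665407
tub 0.78 [451.6 272.3] 83.7
hinge_large 0.77 [253. 212.] [448.8 224. ] 37.9 10.6 -5.2
hinge_large 0.77 [247. 137.] [456.  308.4] 38.0 36.8 -6.5
hinge_large 0.67 [496. 276.] [764.  102.4] 60.6 47.6 37.9
hinge_medium 0.67 [253. 172.] [453.6 274.2] 86.6 33.5 84.2
offset [  2.53   1.8  -27.38] rot [ 0.2 57.8 -0.1] q1-6 [27. 32.]
```

View pics/w7.png

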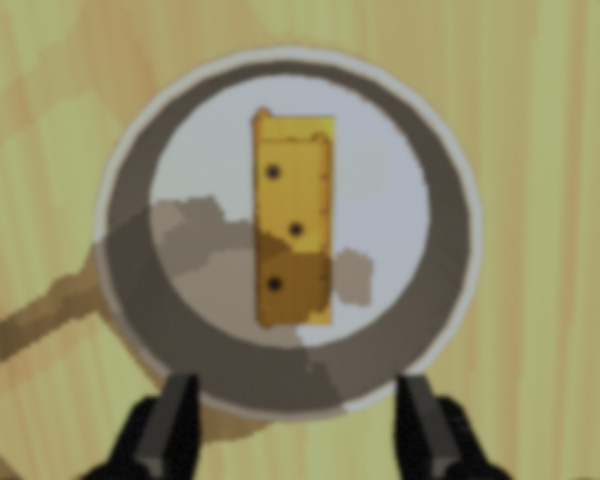

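The medium hinge sits squarely on the large one, with its centre within about 1 mm and both parallel. Next the small brass hinge at about (0.453,-0.005).

>>> send_rows --offset '[[2.5, 2, -27.4], [2.5, 2, -27.4], [2.5, 2, -27.4], [2.5, 2, -27.4], [2.5, 2, -27.4], [2.5, 2, -27.4], [2.5, 2, -27.4], [2.5, 2, -27.4], [2.5, 2, -27.4]]' --rotation '[[0, 57.8, 0], [0, 57.8, 0], [0, 57.8, 0], [0, 57.8, 0], [0, 57.8, 0], [0, 57.8, 0], [0, 57.8, 0], [0, 57.8, 0], [0, 57.8, 0]]' --hand '[0.6, 0.6, 0.6, 0.6, 0.6, 0.6, 0.6, 0.6, 0.6]'

```text
clock: 19.7
tool_pos: [0.4535, -0.0042, 0.1599]
tcp_rot: [-0.603, 0.603, -0.369, 0.369]
force: [0.0, 0.1, -0.1]
width: 0.0513
```

```bash
python3 - <<'E'
from h import *
look("w8",.009); netrect("hinge_small",.009); plan([.453,-.005,.001],-63)
E
```

```text
[ 0.4535 -0.0042  0.1599]
[ 11. 365.] [ 46.9 182.6] 72.9 17.2 -21.0
[150. 354.] [165.3   6.4] 69.7 35.4 2.3
[325.  66.] [590.8 -15.8] 44.3 13.1 -64.2
[18. 65.] [454.1 253.6] 45.1 42.6 2.8
[67. 83.] [449.3 211.6] 151.7 58.4 -1.4
hinge_small 0.58 [251. 178.] [454.6  -2.9] 66.2 28.5 24.6
offset [ 0.04 15.92 -0.08] rot [ 0.   0.1 -0. ] q1-6 [-5. 58.]
```

View pics/w8.png

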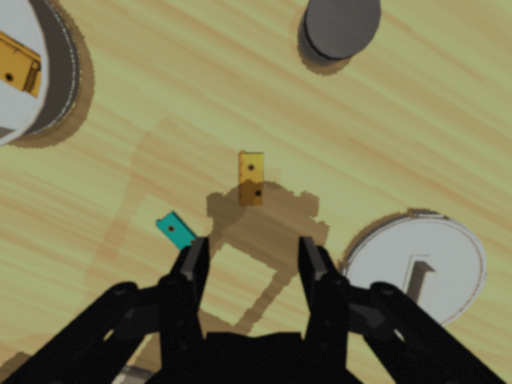

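Small brass hinge at (251,178); the turquoise look-alike at (176,230) is clear of both finger paths.

>>> send_rows --offset '[[0, 5, 0.1], [0, 10, 0.1], [0, 13.5, 0.1], [0, 15, 0.1], [0, 15.7, 0.1], [0, 15.7, 0.1], [0, 15.7, 0.1], [0, 15.7, 0.1], [0, 15.7, 0.1], [0, 15.7, 0.1]]' --rotation '[[0, 1, 0], [0, 1, 0], [0, 1, 0], [0, 1, 0], [0, 1, 0], [0, 1, 0], [0, 1, 0], [0, 1, 0], [0, 1, 0], [0, 1, 0]]' --hand '[0.6, 0.6, 0.6, 0.6, 0.6, 0.6, 0.15, 0.15, 0.15, 0.15]' --squeeze 40

```text
clock: 21.05
tool_pos: [0.4557, -0.0044, 0.0052]
tcp_rot: [0.6, -0.599, 0.374, -0.376]
force: [-1.1, -0.9, 6.4]
width: 0.0259
```

>>> send_rows --offset '[[0, -0.1, 0], [0, -1, 0], [0, -4, 0], [0, -9, 0], [0, -14, 0], [0, -17, 0], [0, -17, 0], [0, -17, 0]]' --rotation '[[0, 0, 0], [0, 0, 0], [0, 0, 0], [0, 0, 0], [0, 0, 0], [0, 0, 0], [0, 0, 0], [0, 0, 0]]' --hand '[0.15, 0.15, 0.15, 0.15, 0.15, 0.15, 0.15, 0.15]'

```text
clock: 22.05
tool_pos: [0.4539, -0.0041, 0.1718]
tcp_rot: [-0.599, 0.6, -0.375, 0.374]
force: [-0.6, 0.2, -1.4]
width: 0.0258
```

```bash
python3 - <<'E'
from h import *
im=manip.grab_frame("wrist"); cv2.imwrite("pics/w9.png",im); p,r=tool(); print(p); netrect("hinge_small",p[2]+.005)
plan([.4536,.2742,.17],-5.5)
E
```

```text
[ 0.45370374 -0.00413571  0.17130819]
hinge_small 0.9 [184. 231.] [449.6  35. ] 28.9 13.9 64.7
hinge_small 0.55 [254. 247.] [455.4  -5.3] 65.8 27.3 25.7
hinge_small 0.21 [412. 258.] [491.3 -94.8] 83.4 65.2 83.8
offset [-25.02   0.12  12.2 ] rot [  0.1 -58.5  -0.2] q1-6 [-5. 59.]
```

View pics/w9.png

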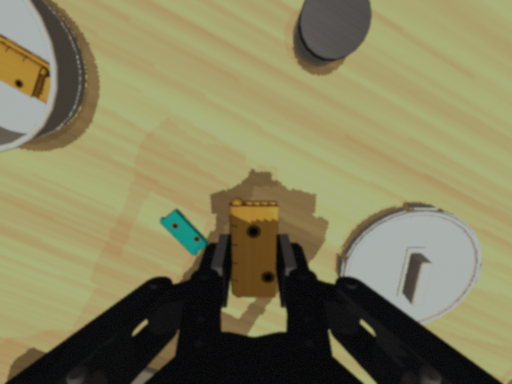

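>>> send_rows --offset '[[-25, 0, 12.1], [-25, 0, 12.1], [-25, 0, 12.1], [-25, 0, 12.1], [-25, 0, 12.1], [-25, 0, 12.1], [-25, 0, 12.1], [-25, 0, 12.1], [-25, 4, 12.1], [-25, 8, 12.1], [-25, 11, 12.1], [-25, 13, 12.1], [-25, 13.6, 12.1], [-25, 13.7, 12.1], [-25, 13.7, 12.1]]' --rotation '[[0, -58.5, 0], [0, -58.5, 0], [0, -58.5, 0], [0, -58.5, 0], [0, -58.5, 0], [0, -58.5, 0], [0, -58.5, 0], [0, -58.5, 0], [0, -58.5, 0], [0, -58.5, 0], [0, -58.5, 0], [0, -58.5, 0], [0, -58.5, 0], [0, -58.5, 0], [0, -58.5, 0]]' --hand '[0.15, 0.15, 0.15, 0.15, 0.15, 0.15, 0.15, 0.15, 0.15, 0.15, 0.15, 0.15, 0.15, 0.15, 0.15]'

```text
clock: 24.02
tool_pos: [0.4545, 0.2739, 0.0377]
tcp_rot: [0.707, -0.706, 0.033, -0.035]
force: [0.9, 0.2, -0.5]
width: 0.0261
```

>>> send_rows --offset '[[0, 0.2, 0], [0, 0.4, 0], [0, 0.5, 0], [0, 0.5, 0]]' --rotation '[[0, 0, 0], [0, 0, 0], [0, 0, 0], [0, 0, 0]]' --hand '[0.15, 0.15, 0.15, 0.15]'

```text
clock: 24.52
tool_pos: [0.4537, 0.2736, 0.0314]
tcp_rot: [0.706, -0.706, 0.034, -0.034]
force: [-0.6, -1.1, 0.0]
width: 0.0257
```

>>> send_rows --offset '[[0, 0.1, 0], [0, 0.2, 0], [0, 0.2, 0]]' --rotation '[[0, 0, 0], [0, 0, 0], [0, 0, 0]]' --hand '[0.15, 0.15, 0.15]'

```text
clock: 24.9
tool_pos: [0.4538, 0.2736, 0.0312]
tcp_rot: [0.706, -0.706, 0.034, -0.034]
force: [-4.3, -3.0, 9.3]
width: 0.0255
```

>>> send_rows --offset '[[0, 0, 0], [0, 0, 0], [0, 0, 0], [0, -0.5, 0], [0, -3, 0], [0, -8, 0], [0, -14, 0], [0, -15, 0], [0, -15, 0]]' --rotation '[[0, 0, 0], [0, 0, 0], [0, 0, 0], [0, 0, 0], [0, 0, 0], [0, 0, 0], [0, 0, 0], [0, 0, 0], [0, 0, 0]]' --hand '[0.5, 0.5, 0.5, 0.5, 0.5, 0.5, 0.5, 0.5, 0.5]'

```text
clock: 26.02
tool_pos: [0.4541, 0.2737, 0.1801]
tcp_rot: [0.707, -0.706, 0.033, -0.035]
force: [0.6, -0.3, -0.6]
width: 0.0425
```

```bash
python3 - <<'E'
from h import *
im=manip.grab_frame("wrist"); cv2.imwrite("pics/w10.png",cv2.resize(im[80:280,130:380],None,fx=2.4,fy=2.4)); print(tool()[0]); tubfit(); netrect("hinge_small",.035)
plan([.43,-.235,.16],-5)
E
```

```text
[0.45346224 0.27343474 0.17828529]
tub 0.58 [451.4 271.8] 84.1
hinge_small 0.55 [253. 181.] [454.4 271. ] 63.6 27.9 83.6
offset [  2.6    1.78 -50.79] rot [ 0.1 -0.5 -0.2] q1-6 [27. 33.]
```

View pics/w10.png

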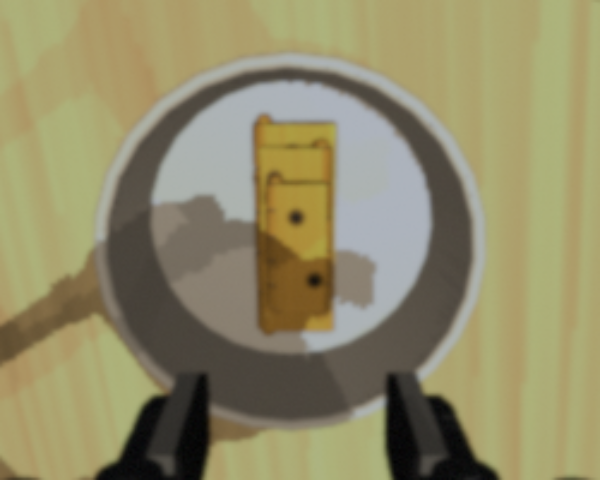

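Small hinge is on the medium one, about 3 mm off centre and parallel. Going to the lid.

>>> send_rows --offset '[[2.6, 1.5, -50.8], [2.6, 1.5, -50.8], [2.6, 1.5, -50.8], [2.6, 1.5, -50.8], [2.6, 1.5, -50.8], [2.6, 1.5, -50.8], [2.6, 1.5, -50.8], [2.6, 1.5, -50.8], [2.6, 1.5, -50.8], [2.6, 1.5, -50.8], [2.6, 1.5, -50.8], [2.6, 1.5, -50.8]]' --rotation '[[0, 0, 0], [0, 0, 0], [0, 0, 0], [0, 0, 0], [0, 0, 0], [0, 0, 0], [0, 0, 0], [0, 0, 0], [0, 0, 0], [0, 0, 0], [0, 0, 0], [0, 0, 0]]' --hand '[0.5, 0.5, 0.5, 0.5, 0.5, 0.5, 0.5, 0.5, 0.5, 0.5, 0.5, 0.5]'

```text
clock: 27.68
tool_pos: [0.4312, -0.2333, 0.1644]
tcp_rot: [0.706, -0.706, 0.033, -0.033]
force: [-0.1, -0.0, -0.1]
width: 0.0429
```

```bash
python3 - <<'E'
from h import *
im=manip.grab_frame("wrist"); cv2.imwrite("pics/w11.png",cv2.resize(im,(768,576),interpolation=cv2.INTER_CUBIC)); print(tool()[0],manip.sense()["clock"]); cal=K("wrist")
for r in manip.regions_of("wrist","lid")[:1]:
    k=max(cv2.findContours(r["region"].astype(np.uint8),cv2.RETR_EXTERNAL,cv2.CHAIN_APPROX_NONE)[0],key=cv2.contourArea)[:,0]
    P=rays(cal,k.astype(float),.021)[:,:2]; print(r["score"],cv2.minEnclosingCircle((P*1000).astype(np.float32)),cv2.fitEllipse((P*1000).astype(np.float32)))
for r in manip.spot_point("wrist","lid"): print(r["score"],ray(cal,np.array(r["point"])*[512,384],0))
E
```

```text
[ 0.43120066 -0.23341068  0.16446121] 27.725
0.92 ((434.1297302246094, -235.9197540283203), 88.88426208496094) ((433.87384033203125, -235.10780334472656), (171.52357482910156, 172.97451782226562), 99.2621841430664)
0.75 [ 0.43288601 -0.23735924  0.        ]
```

View pics/w11.png

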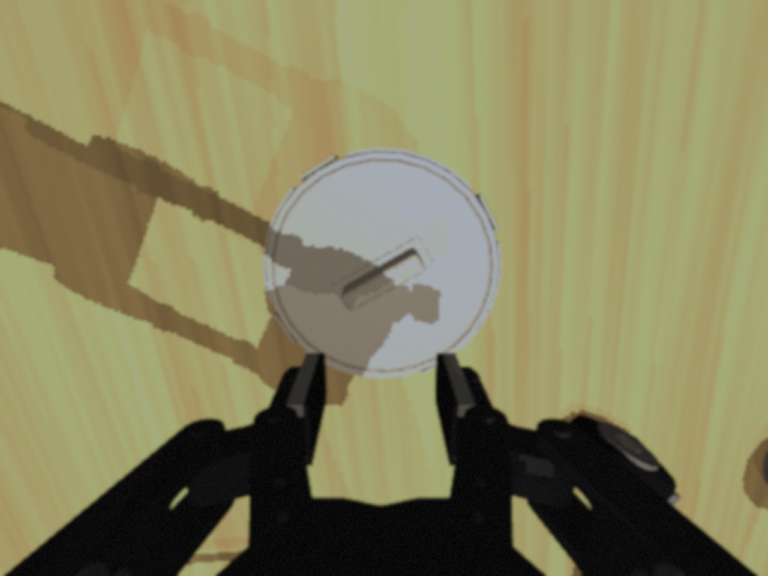

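```bash
python3 - <<'E'
from h import *
im=cv2.imread("pics/w11.png"); cal=K("wrist"); S=3
c=np.array([.4335,-.2355]); 
im=cv2.resize(im[190:360,290:480],None,fx=S,fy=S,interpolation=cv2.INTER_CUBIC)
for a in(22,):
    u=np.array([np.cos(np.radians(a)),np.sin(np.radians(a))]); v=np.array([-u[1],u[0]])
    for z,col in((.023,(0,0,255)),(.049,(0,200,0))):
        X=[np.r_[c+u*.03*i+v*.007*j,z] for i,j in((1,1),(1,-1),(-1,-1),(-1,1))]
        p=((proj(cal,X)*1.5-[290,190])*S).astype(int); print(a,z,p.tolist()); cv2.polylines(im,[p],True,col,1)
cv2.imwrite("pics/w12.png",im)
cal=K("scene"); s=manip.grab_frame("scene")
E
```

```text
22 0.023 [[372, 167], [398, 218], [179, 326], [152, 278]]
22 0.049 [[382, 192], [410, 247], [171, 364], [141, 313]]
```

View pics/w12.png

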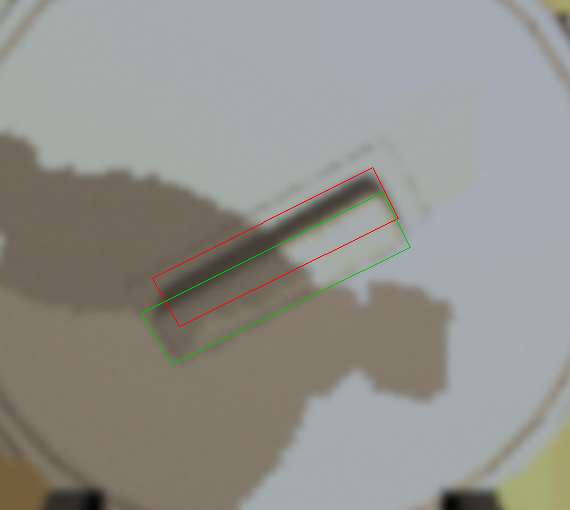

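The overlay matches the bar: lid centre (0.4335,-0.2355), bar at 22°. Grip across it at -68°.

```bash
python3 -c "
from h import *
plan([.4335,-.2355,.027],-68)"
```

```text
offset [ 0.25 13.75 -0.12] rot [-0.  62.6  0. ] q1-6 [-32. -27.]
```

>>> send_rows --offset '[[0.25, 0, -0.1], [0.25, 2, -0.1], [0.25, 4, -0.1], [0.25, 5, -0.1], [0.25, 6, -0.1], [0.25, 7, -0.1], [0.25, 8, -0.1], [0.25, 10, -0.1], [0.25, 12, -0.1], [0.25, 13.3, -0.1], [0.25, 13.7, -0.1], [0.25, 13.7, -0.1], [0.25, 13.7, -0.1], [0.25, 13.7, -0.1], [0.25, 13.7, -0.1], [0.25, 13.7, -0.1]]' --rotation '[[0, 62.6, 0], [0, 62.6, 0], [0, 62.6, 0], [0, 62.6, 0], [0, 62.6, 0], [0, 62.6, 0], [0, 62.6, 0], [0, 62.6, 0], [0, 62.6, 0], [0, 62.6, 0], [0, 62.6, 0], [0, 62.6, 0], [0, 62.6, 0], [0, 62.6, 0], [0, 62.6, 0], [0, 62.6, 0]]' --hand '[0.5, 0.5, 0.5, 0.5, 0.5, 0.5, 0.5, 0.5, 0.5, 0.5, 0.5, 0.5, 0.05, 0.05, 0.05, 0.05]' --squeeze 70

```text
clock: 29.88
tool_pos: [0.4338, -0.2362, 0.0284]
tcp_rot: [0.586, -0.586, 0.395, -0.397]
force: [-0.2, -0.2, 5.2]
width: 0.0126
```

>>> send_rows --offset '[[0, 0, 0], [0, -1, 0], [0, -4, 0], [0, -9, 0], [0, -14, 0], [0, -17, 0], [0, -17, 0], [0, -17, 0]]' --rotation '[[0, 0, 0], [0, 0, 0], [0, 0, 0], [0, 0, 0], [0, 0, 0], [0, 0, 0], [0, 0, 0], [0, 0, 0]]' --hand '[0.05, 0.05, 0.05, 0.05, 0.05, 0.05, 0.05, 0.05]'

```text
clock: 30.88
tool_pos: [0.4327, -0.2355, 0.1957]
tcp_rot: [-0.586, 0.586, -0.397, 0.395]
force: [-0.4, 0.3, -1.6]
width: 0.0123
```

```bash
python3 - <<'E'
from h import *
im=manip.grab_frame("wrist"); cv2.imwrite("pics/w13.png",im); p,r=tool(); print(p); cal=K("wrist")
for r_ in manip.regions_of("wrist","lid")[:1]:
    k=max(cv2.findContours(r_["region"].astype(np.uint8),cv2.RETR_EXTERNAL,cv2.CHAIN_APPROX_NONE)[0],key=cv2.contourArea)[:,0]
    P=rays(cal,k.astype(float),p[2]-.005)[:,:2]; c,ra=cv2.minEnclosingCircle((P*1000).astype(np.float32)); print(r_["score"],c,ra, (r.inv().apply([c[0]/1000-p[0],c[1]/1000-p[1],0])*1000).round(1), r_["box"])
plan([.452,.2723,.2],-68)
E
```

```text
[ 0.43253677 -0.23542335  0.19506839]
0.57 (434.2757873535156, -236.60549926757812) 87.82350158691406 [ 1.7 -0.   1.2] [0.209, 0.2404, 0.5787, 0.6424]
offset [-46.38  -0.41  20.74] rot [ 0.1 -0.1 -0.2] q1-6 [-33.  36.]
```

View pics/w13.png

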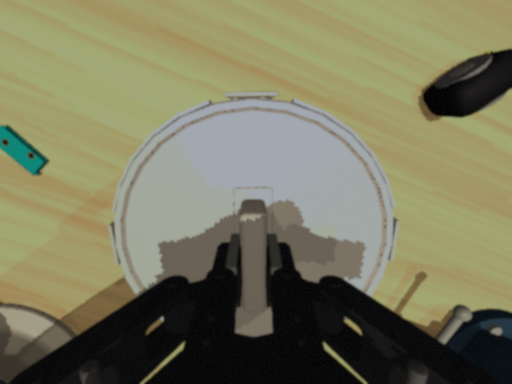

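Lid is held level by the bar and centred on the fingers. Carrying it over the tub.

>>> send_rows --offset '[[-46.4, 0, 20.6], [-46.4, 0, 20.6], [-46.4, 0, 20.6], [-46.4, 0, 20.6], [-46.4, 0, 20.6], [-46.4, 0, 20.6], [-46.4, 0, 20.6], [-46.4, 0, 20.6], [-46.4, 0, 20.6], [-46.4, 0, 20.6], [-46.4, 4, 20.6], [-46.4, 8, 20.6], [-46.4, 9.5, 20.6], [-46.4, 10.2, 20.6], [-46.4, 10.2, 20.6], [-46.4, 10.2, 20.6]]' --rotation '[[0, 0, 0], [0, 0, 0], [0, 0, 0], [0, 0, 0], [0, 0, 0], [0, 0, 0], [0, 0, 0], [0, 0, 0], [0, 0, 0], [0, 0, 0], [0, 0, 0], [0, 0, 0], [0, 0, 0], [0, 0, 0], [0, 0, 0], [0, 0, 0]]' --hand '[0.05, 0.05, 0.05, 0.05, 0.05, 0.05, 0.05, 0.05, 0.05, 0.05, 0.05, 0.05, 0.05, 0.05, 0.05, 0.05]'

```text
clock: 32.98
tool_pos: [0.4522, 0.2718, 0.0971]
tcp_rot: [0.587, -0.585, 0.396, -0.396]
force: [0.6, 0.1, -0.1]
width: 0.0123
```

>>> send_rows --offset '[[0, 0.4, 0], [0, 0.8, 0], [0, 1.2, 0], [0, 1.6, 0], [0, 1.6, 0], [0, 1.6, 0]]' --rotation '[[0, 0, 0], [0, 0, 0], [0, 0, 0], [0, 0, 0], [0, 0, 0], [0, 0, 0]]' --hand '[0.05, 0.05, 0.05, 0.05, 0.05, 0.05]'

```text
clock: 33.72
tool_pos: [0.4514, 0.272, 0.0794]
tcp_rot: [0.586, -0.586, 0.396, -0.396]
force: [0.4, 3.4, -2.1]
width: 0.0125
```

>>> send_rows --offset '[[0, 0.2, 0], [0, 0.3, 0], [0, 0.4, 0], [0, 0.4, 0]]' --rotation '[[0, 0, 0], [0, 0, 0], [0, 0, 0], [0, 0, 0]]' --hand '[0.05, 0.05, 0.05, 0.05]'

```text
clock: 34.22
tool_pos: [0.4521, 0.2724, 0.0776]
tcp_rot: [0.587, -0.585, 0.396, -0.396]
force: [-1.6, 3.4, 7.0]
width: 0.0123
```

>>> send_rows --offset '[[0, 0.2, 0], [0, 0.4, 0], [0, 0.6, 0], [0, 0.7, 0], [0, 0.7, 0]]' --rotation '[[0, 0, 0], [0, 0, 0], [0, 0, 0], [0, 0, 0], [0, 0, 0]]' --hand '[0.05, 0.05, 0.05, 0.05, 0.05]'

```text
clock: 34.85
tool_pos: [0.4514, 0.2717, 0.0703]
tcp_rot: [0.586, -0.586, 0.396, -0.396]
force: [-3.7, 2.2, 11.4]
width: 0.0124
```

>>> send_rows --offset '[[0, 0.2, 0], [0, 0.3, 0], [0, 0.3, 0], [0, 0.3, 0]]' --rotation '[[0, 0, 0], [0, 0, 0], [0, 0, 0], [0, 0, 0]]' --hand '[0.05, 0.05, 0.05, 0.05]'

```text
clock: 35.35
tool_pos: [0.4515, 0.2717, 0.0703]
tcp_rot: [0.587, -0.585, 0.395, -0.396]
force: [-11.5, -3.1, 24.9]
width: 0.0125
```

>>> send_rows --offset '[[0, -0.4, 0], [0, -0.4, 0], [0, -0.4, 0], [0, -0.4, 0], [0, -0.4, 0], [0, -3, 0], [0, -8, 0], [0, -12, 0], [0, -14, 0], [0, -14, 0]]' --rotation '[[0, 0, 0], [0, 0, 0], [0, 0, 0], [0, 0, 0], [0, 0, 0], [0, 0, 0], [0, 0, 0], [0, 0, 0], [0, 0, 0], [0, 0, 0]]' --hand '[0.05, 0.4, 0.4, 0.4, 0.4, 0.4, 0.4, 0.4, 0.4, 0.4]'

```text
clock: 36.6
tool_pos: [0.4519, 0.2717, 0.2063]
tcp_rot: [0.587, -0.585, 0.396, -0.396]
force: [0.1, 0.3, -0.8]
width: 0.0343
```

```bash
python3 - <<'E'
from h import *
print(manip.sense()["force"],manip.sense()["width"])
im=manip.grab_frame("side"); cs=K("side")
w=manip.grab_frame("wrist"); cv2.imwrite("pics/w14.png",np.hstack([cv2.resize(im[200:340,200:360],(457,400),interpolation=cv2.INTER_CUBIC),cv2.resize(w[60:300,100:400],(340,272))[:272] if 0 else cv2.copyMakeBorder(cv2.resize(w[60:300,100:400],(340,272)),0,128,0,0,cv2.BORDER_CONSTANT)]))
for cam in("side","wrist"):
    cal=K(cam)
    for r_ in manip.regions_of(cam,"lid")[:1]:
        k=max(cv2.findContours(r_["region"].astype(np.uint8),cv2.RETR_EXTERNAL,cv2.CHAIN_APPROX_NONE)[0],key=cv2.contourArea)[:,0]
        for z in(.062,.07): 
            P=rays(cal,k.astype(float),z)[:,:2]; c,ra=cv2.minEnclosingCircle((P*1000).astype(np.float32)); print(cam,z,np.round(c,1),round(ra,1))
E
```

```text
[ 0.10944481  0.2629572  -0.75724091] 0.034290075416683996
side 0.062 [449.7 271.1] 92.5
side 0.07 [449.1 278.1] 91.1
wrist 0.062 [451.3 268.9] 88.4
wrist 0.07 [453.4 269.8] 85.9
```

View pics/w14.png

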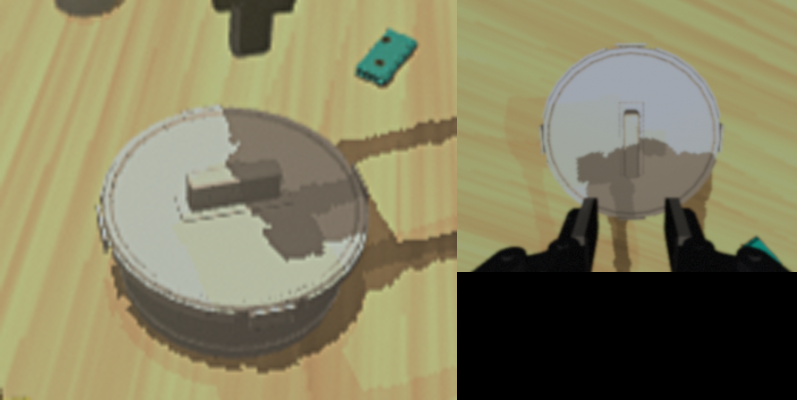

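The lid looks level and seated. I'll check its height by touching the bar top (0.091 expected if home) with shut fingers.

>>> send_rows --offset '[[0, 0, 0], [0, 4, 0], [0, 8, 0], [0, 10, 0], [0, 10.8, 0], [0, 11.2, 0], [0, 11.5, 0], [0, 11.7, 0], [0, 11.7, 0], [0, 11.7, 0]]' --rotation '[[0, 0, 0], [0, 0, 0], [0, 0, 0], [0, 0, 0], [0, 0, 0], [0, 0, 0], [0, 0, 0], [0, 0, 0], [0, 0, 0], [0, 0, 0]]' --hand '[0, 0, 0, 0, 0, 0, 0, 0, 0, 0]'

```text
clock: 38.05
tool_pos: [0.452, 0.2719, 0.091]
tcp_rot: [0.587, -0.585, 0.395, -0.396]
force: [-3.3, -1.6, 6.9]
width: -0.0
```

The bar top is at 0.091, as expected. I'll retreat and hand in.

>>> send_rows --offset '[[0, -1, 0], [0, -5, 0], [0, -10, 0], [0, -13, 0], [0, -13, 0], [0, -13, 0], [0, -13, 0]]' --rotation '[[0, 0, 0], [0, 0, 0], [0, 0, 0], [0, 0, 0], [0, 0, 0], [0, 0, 0], [0, 0, 0]]' --hand '[0, 0, 0, 0, 0, 0, 0]'

```text
clock: 38.92
tool_pos: [0.4508, 0.2712, 0.2164]
tcp_rot: [-0.585, 0.587, -0.396, 0.395]
force: [-0.2, -0.5, 0.1]
width: -0.0002
```

```bash
python3 -c "
from h import *
s=manip.sense();print(s['clock'],s['tool_pos'],s['force']);print(manip.close_job())"
```

```text
38.925 [0.4508401  0.27123959 0.21641365] [-0.21741588 -0.47990395  0.13466908]
the job is handed in; nothing more can be done
None
```

The three brass hinges are stacked in the tub, large, medium, then small, and the lid is snapped on. I handed the job in at about 39 s of the 112 s; hand-in gives no verdict.

- **Hinges:** wrist pictures taken after each placing put the large hinge about 2 mm from the tub's middle. The medium one measured about 1 mm off the large, and the small one about 3 mm off the medium. All three were parallel to within about 1°, and each was lowered until it touched before I let go.
- **Lid:** it stopped on the tabs, then dropped about 7 mm when pressed. A 25 N push moved it no further. Touching the grip bar with shut fingers put its top at 0.091 m, which is the height given for a lid fully home.
- **Level and centring:** the last picture showed the lid sitting level. The lid network's outline estimates of its centre in the final pictures spread by 2–6 mm (up to 9 mm vertically apart across assumed heights). I set these aside because the bar-top height showed the lid was home.
- **Bystanders:** I never aimed a move at the pliers, funnel, jar, tape measure or turquoise look-alikes, and no contact with them was seen. I did not measure their positions again at the end.

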